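# Hold the sprung cup clamp open at its pointer

### The arm

A 6-joint arm with a two-finger parallel gripper is mounted at the origin on a cart in front of the work surface, level with it; the furniture and walls round the work are solid. World frame = base frame: x ahead of the robot, y to its left, z up, the work surface at z = 0. Lengths are in m, angles in rad, forces in N, time in s.
With the tool pointing down it reaches from about 0.35 to 0.975 m from the base axis. Payload 4.9 kg.
Tool frame: the origin (TCP) lies between the finger pads, 19 mm behind the fingertips; this is the grasp point; z points along the fingers, y is the line along which they close (so a half turn about z gives the same grasp; the last joint's range is limited). The gripper opens to 85 mm and grips with 20 to 120 N. Pads are 22 mm wide; open, the fingers measure 114 mm over their backs; the gripper's body (76 mm by 85 mm) begins 54 mm behind the grasp point. The pads swing forward as they close: fully open they stand 13 mm farther back than shut.
Start: joints at [-1.273, 0.053, 1.613, -0, 1.476, -0.119], TCP at [0.253, -0.571, 0.25] pointing down, gripper open.
Joint ranges: [-3.01, 3.01], [-1.01, 2.22], [0.06, 2.58], [-1.02, 4.17], [0.09, 2.62], [-3.14, 3.14]. Speed limits (rad/s): [2.57, 2.57, 3.14, 3.14, 3.14, 3.14].

### API

Orientations are given as a unit quaternion [w, x, y, z].
In Python, from plant import manip, camrig, job gives the robot as it stands (manip), with the cameras (camrig) and the job (job).
- The arm moves only by the shell command python3 shift.py, which reads ROWS from standard input. ROWS is a JSON list of rows, 1 to 5 of them, each written [opening, [dx, dy, dz], [rx, ry, rz]]: the opening from 0.0 (shut) to 1.0 (fully open), then dx, dy, dz in shares of the most that a row can go, 1 being 62.5 mm, then a rotation vector rx, ry, rz in parts of the range, where 1.0 means 180 degrees; each row shifts and turns the commanded pose from where the row before left it, along the tool's axes as they then stand; what a row does not reach is not made up. A row lasts 1/8 s, in which the tool goes at most 0.0625 m and 0.188 rad, less where a joint would pass 70% of its speed; a pose out of reach is approached as far as the arm can. The fingers move at their own pace and stop on an object; the grip force is fixed at half the most. Time passes only in rows, so rows that do not move let the fingers close. It prints the time, the measured TCP pose, the force, the opening and the grip force at its end. Shift and turn numbers lie between -1 and 1, and a call with a number outside is refused. Input that does not fit is refused with a message, and nothing moves.
- manip.state(): the state, without advancing time (a new reading comes with each control period).
- camrig.grab_frame(name): name is "scene" or "top"; returns the picture (384x512x3 uint8, red, green, blue); there is no depth.
- camrig.camera_params(name): a dict with "intrinsics" (3x3 intrinsics, pixels), "k1" (the pictures are not rectified: a ray, as slopes to the right and down, at radius r is drawn at 1 + k1 r^2 times it, then the intrinsics apply), "xyz" and "orientation" of the camera in the world. Camera axes: x right, y down, z forward; pixel columns grow to the right and rows downward; lengths in m; the calibration is good to about 2 mm. A picture is of the moment at which its call begins. camera_params takes no time and is no camera call.
- job.job_done(): hands the job in; it is judged then, once.
The state is a dict: "time": time; "joint_pos": joint angles; "joint_vel": joint speeds; "joint_efforts": joint torques, N m; "tool_pos": TCP position; "tool_rot": TCP orientation; "contact_force": force on the tool from outside, world axes, zero at the start; "ft_torque": the same for the moment, N m; "gripper_width": opening from 0.0 (shut) to 1.0 (fully open); "grasp_force": force on a finger pad.
Only numpy, scipy, OpenCV 4.12 (cv2) and the standard library are available. Lean on these libraries where they do the work, as an engineer would, in place of code of your own. Each camera call takes 0.05 s, during which the arm holds its last target. There are 200 camera calls.

### The job

Get the cup clamp ready for the cup: first give its guide rods a short squirt by pressing the white nozzle cap of the fixed green spray bottle fully down and letting it come back up. Then pull the blue sprung jaw out by its black upright handle until its white line is level with the red pointer, and keep holding it there against the spring: the program finishes while the gripper is still holding the jaw open by its handle. Leave the red pointer, the cup, the violet jar and the yellow vial where they are.

Things in the scene. Friction and masses are not known exactly. Their poses are not given: they have to be found in the camera images.
- clamp: Cup clamp bolted down: grey base plate 250 x 160 x 12 mm; aluminium jaw at its +x end and block at its -x end (46 mm high), two guide rods along x between them, a rail with the red pointer along its -y edge. Origin: centre of the plate's underside. The blue front jaw pulls out along the clamp's -x axis, towards the robot (clamp yaw within 0.3 rad).
- front_jaw (a joint): Travel in m of the blue sprung front jaw (block 30 mm in x, 108 mm in y, top 46 mm above the worktop): 0 shut, grows as it is pulled out along the clamp's -x axis, hard stop at 0.085. A spring pulls it shut: about 5 N at 0, rising by 1 N per 10 mm (about 10 N at 0.05 m); it snaps back when let go.
- handle_grip (a point): Middle of the black upright handle on top of the front jaw, 81 mm above the worktop; a good place for the TCP. The handle is a plate 14 mm thick (clamp x), 40 mm wide (clamp y), rounded edges, its top 20 mm above this point; a dark foot 24 x 46 mm ends 30 mm below it. Fingers from straight above can close on the 14 mm, along the clamp's x.
- jaw_line (a point): Outer end of the white line on the front jaw's top, at the jaw's -y side, 46 mm above the worktop; moves with the jaw.
- pointer (a joint): Where the red pointer is set along its rail, m, on the same scale as joint front_jaw: the jaw's white line is level with the pointer when joint front_jaw equals joint pointer. Set between 0.035 and 0.065; it stays put by friction and must not be shifted.
- pointer_tip (a point): Tip of the red pointer (a red block 16 x 18 x 10 mm with a black screw on it) at the place where the jaw's white line meets it; same y and z in the clamp's frame as jaw_line.
- spray_bottle: Green spray bottle, 52 mm in diameter, fixed upright in a grey foot 88 mm across, bolted to the worktop on the clamp's +y side. Origin: centre of the foot's underside. It does not move.
- spray_cap (a joint): How far the bottle's white nozzle cap is pressed down, m: 0 up, hard stop at 0.008 fully down. Sprung: about 3.5 N starts it, 7 N holds it fully down; comes back up when let go.
- cap_top (a point): Centre of the flat top of the white nozzle cap (33 mm in diameter), 138 mm above the worktop when up; the short nozzle sticks out sideways towards the clamp.
- cup_blank: White cup, 63 mm in diameter, 72 mm tall, standing on the grey banding wheel to the right; origin at the centre of its underside. Bystander.
- jar_violet: Jar with violet contents and black lid, 65 mm in diameter, 72 mm tall, standing right of the clamp; origin at the centre of its underside. Bystander.
- vial_yellow: Corked glass vial with yellow contents, 24 mm in diameter, 54 mm tall, standing in front of the clamp; origin at the centre of its underside. Bystander.

How it is judged:
By the outcome, as a careful person would: the job done as asked, in the order asked, and still so for the second after the job is handed in, while the arm keeps its last pose, push and grip.
It also fails if it takes over 48 s, if anything falls off the work surface, if the arm or the gripper's body presses on something with over 40 N, if the wrist force passes 120 N, or if a joint passes its speed limit or range.

## Working session

There is one attempt and no reset: what is moved stays moved. The work goes in short steps, Python scripts to look and compute and a shell command to move; the robot and the scene stay as the last step left them, time stands still between calls to the robot, and variables do not carry over. Pictures are saved under pics/ and viewed, at most 10 in all, crops included, and the job is handed in when it is done.

```bash
ls; mkdir -p pics; python3 - <<'E'
from plant import manip, camrig, job
import cv2
s=manip.state();print(s['time'],s['tool_pos'],s['tool_rot'],s['gripper_width'])
for n in ("scene","top"):
    cv2.imwrite(f"pics/{n}0.png",cv2.resize(camrig.grab_frame(n)[:,:,::-1],(800,600),interpolation=cv2.INTER_CUBIC)); print(camrig.camera_params(n))
E
```

```text
pics
plant.py
shift.py
0.0 [ 0.25281525 -0.57092709  0.24875029] [-1.03346180e-03  9.78367101e-01  2.06873723e-01 -1.02681305e-04] 0.9996254085949722
{'intrinsics': array([[485.70819544,   0.        , 249.87439387],
       [  0.        , 485.70819544, 195.14178714],
       [  0.        ,   0.        ,   1.        ]]), 'k1': -0.17995691658970145, 'xyz': array([-0.35772969,  0.60113661,  0.60725833]), 'orientation': array([ 0.25356105, -0.4043535 ,  0.74260106, -0.46983902])}
{'intrinsics': array([[466.34932676,   0.        , 254.19063117],
       [  0.        , 466.34932676, 179.64661133],
       [  0.        ,   0.        ,   1.        ]]), 'k1': -0.0071870618291340815, 'xyz': array([0.44116374, 0.0320451 , 1.2265618 ]), 'orientation': array([-0.03324503,  0.70882127, -0.7035957 ,  0.03768635])}
```

View pics/scene0.png

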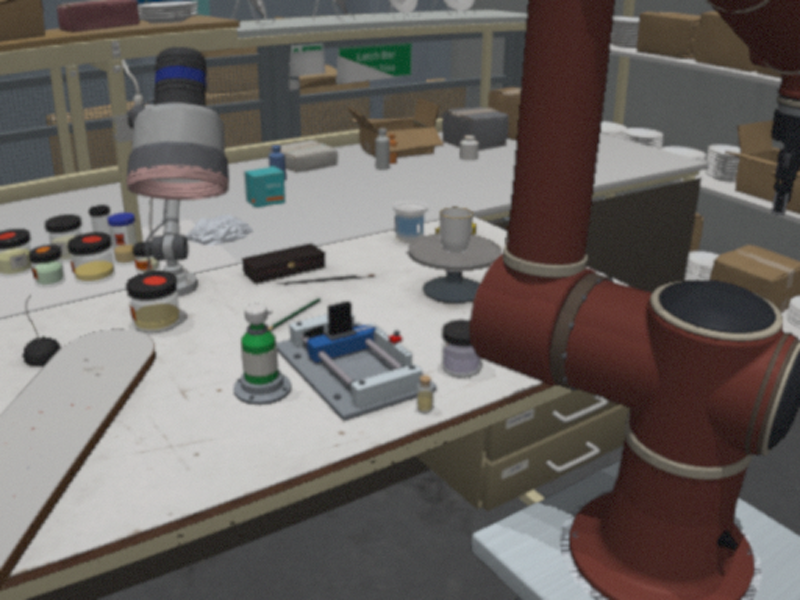

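View pics/top0.png

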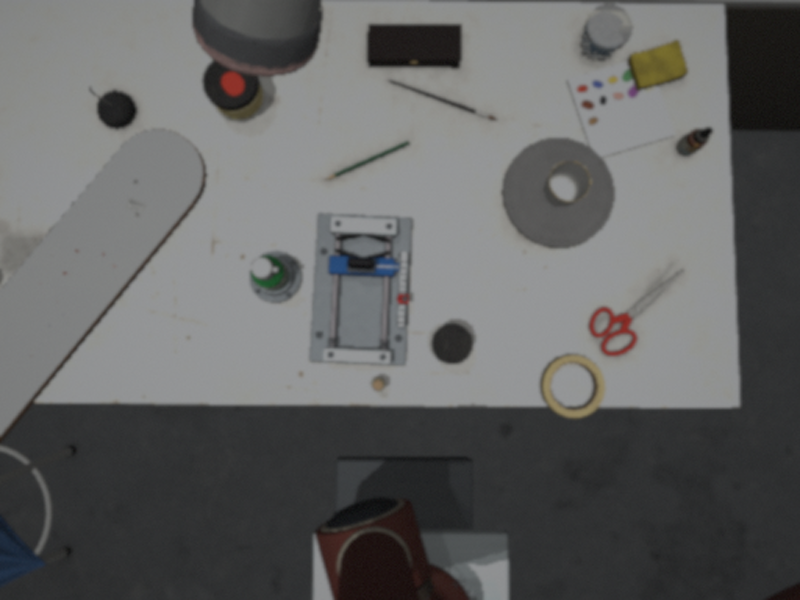

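The scene view shows the bottle cap at (257,315), the clamp at (350,360) and the vial at (425,395). The top view shows the cap at (265,267), the blue jaw at (362,265), the pointer at (403,298) and the vial at (378,382). Next I'll look at enlarged crops.

```bash
cat > h.py <<'E'
import numpy as np,cv2
from scipy.spatial.transform import Rotation as R
from scipy.optimize import least_squares
from plant import manip, camrig, job
def cam(n):
    p=camrig.camera_params(n);q=p['orientation'];return p,R.from_quat([*q[1:],q[0]]).as_matrix()
def proj(n,X):
    p,M=cam(n);c=(np.atleast_2d(X)-p['xyz'])@M;s=c[:,:2]/c[:,2:]
    s=s*(1+p['k1']*(s**2).sum(1,keepdims=True));K=p['intrinsics'];return s*[K[0,0],K[1,1]]+K[:2,2]
def atz(n,uv,z):
    x=least_squares(lambda x:(proj(n,[x[0],x[1],z])-uv).ravel(),[.5,0]).x;return np.array([*x,z])
def tri(uvs): return least_squares(lambda X:np.concatenate([(proj(n,X)-uv).ravel() for n,uv in uvs.items()]),[.5,0,.1])
def crop(n,c0,c1,r0,r1,k,f):
    im=camrig.grab_frame(n)[r0:r1,c0:c1,::-1];cv2.imwrite(f,cv2.resize(im,None,fx=k,fy=k,interpolation=cv2.INTER_CUBIC))
E
python3 - <<'E'
from h import *
crop("top",150,290,130,240,5,"pics/t1.png")
crop("scene",140,280,180,270,5.5,"pics/s1.png")
E
```

```text
(no output)
```

View pics/t1.png

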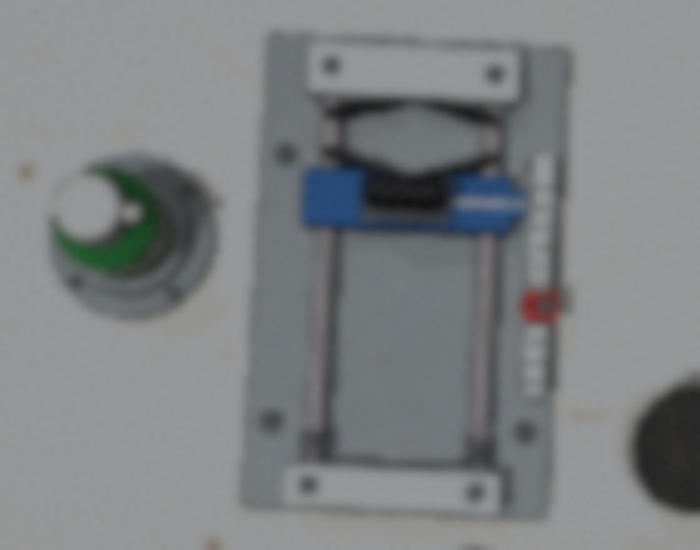

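View pics/s1.png

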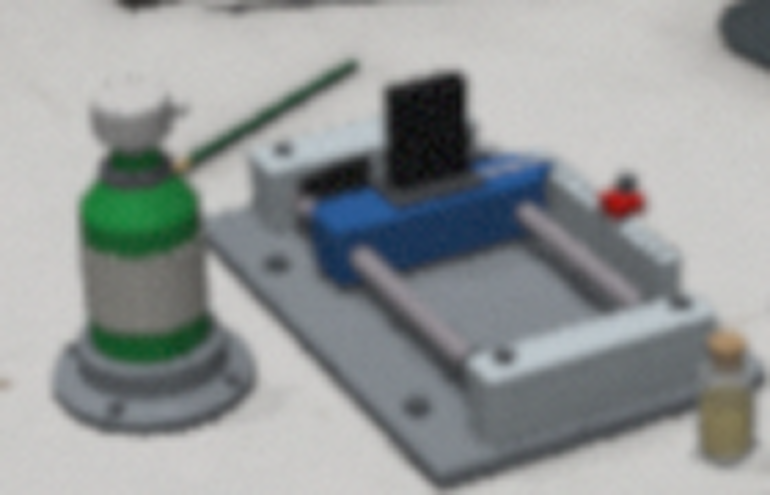

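Top crop: cap centre is at (87,207), plate corners at (268,32), (572,48), (548,518) and (243,508), white line end at (522,204), red block at (541,307) and handle top at (407,190). Scene crop: cap top centre is about (132,95), the handle top edge runs (387,88)–(465,75), and the red block is at (622,202).

```bash
python3 - <<'E'
from h import *
T=lambda u,v:np.array([150+(u+.5)/5-.5,130+(v+.5)/5-.5]); S=lambda u,v:np.array([140+u/5.5,180+v/5.5])
print("cap z.138",atz("top",T(87,207),.138)); r=tri({"top":T(87,207),"scene":S(132,95)});print("cap tri",r.x,r.fun)
c=[atz("top",T(*p),.012) for p in[(268,32),(572,48),(548,518),(243,508)]]
ctr=np.mean(c,0);a=(c[0]+c[1]-c[2]-c[3])[:2];b=(c[0]+c[3]-c[1]-c[2])[:2]
print("clamp",ctr,np.linalg.norm(a)/2,np.linalg.norm(b)/2,np.arctan2(a[1],a[0]),np.arctan2(-b[0],b[1]))
yaw=np.arctan2(a[1],a[0]);ex=np.array([np.cos(yaw),np.sin(yaw)]);ey=np.array([-ex[1],ex[0]])
def loc(P):d=P[:2]-ctr[:2];return d@ex,d@ey
for n,p,z in[("line",(522,204),.046),("linein",(458,202),.046),("ptr",(541,307),.046),("htop",(407,189),.101),("jaw e1",(305,200),.046)]:
    P=atz("top",T(*p),z);print(n,P,loc(P))
for p in [(603,190),(640,210),(622,202)]:
    P=atz("scene",S(*p),.046);print("scene ptr",P,loc(P))
P=atz("scene",S(545,163),.046);print("scene line",P,loc(P))
for p in [(387,88),(465,75)]: P=atz("scene",S(*p),.101);print("scene handle",P,loc(P))
q=manip.state()['tool_rot'];print(R.from_quat([*q[1:],q[0]]).as_matrix())
E
```

```text
cap z.138 [0.5696218  0.23046385 0.138     ]
cap tri [0.56927046 0.22971521 0.13497413] [ 0.5447432   0.30307561 -0.59499723 -0.09275111]
clamp [0.55049027 0.08491425 0.012     ] 0.2485671889758048 0.1593471426368676 -0.039500184638037346 -0.03536872436628716
line [0.58375439 0.02569505 0.046     ] (np.float64(0.03557673334836464), np.float64(-0.05785940657799407))
linein [0.58452465 0.0583318  0.046     ] (np.float64(0.035057573481893006), np.float64(-0.025217695266814704))
ptr [0.53117389 0.01567551 0.046     ] (np.float64(-0.01656708186069501), np.float64(-0.06994753365990367))
htop [0.58401762 0.0819667  0.101     ] (np.float64(0.033617598776838065), np.float64(-0.001621257318475713))
jaw e1 [0.58493877 0.1363113  0.046     ] (np.float64(0.03239196603975157), np.float64(0.05271732782996892))
scene ptr [0.53636493 0.01929418 0.046     ] (np.float64(-0.011522985395450831), np.float64(-0.06612668926009382))
scene ptr [0.51147186 0.01582725 0.046     ] (np.float64(-0.03625973076691437), np.float64(-0.07057393720536742))
scene ptr [0.52211736 0.01840676 0.046     ] (np.float64(-0.02572440030331312), np.float64(-0.06757605007936157))
scene line [0.57310554 0.02726317 0.046     ] (np.float64(0.02487426199444263), np.float64(-0.05671303060257708))
scene handle [0.58053848 0.10398191 0.101     ] (np.float64(0.029271787671664388), np.float64(0.020239385611666064))
scene handle [0.573621   0.06832621 0.101     ] (np.float64(0.023767744174647925), np.float64(-0.01566166392132947))
[[ 9.14395325e-01  4.04822210e-01 -4.09332248e-04]
 [ 4.04822404e-01 -9.14394567e-01  1.18217262e-03]
 [ 1.04278550e-04 -1.24667998e-03 -9.99999217e-01]]
```

Units first: shifts go in shares of 62.5 mm and turns go in shares of 180 degrees. So 0.044 m is 0.704, -0.043 m is -0.688.

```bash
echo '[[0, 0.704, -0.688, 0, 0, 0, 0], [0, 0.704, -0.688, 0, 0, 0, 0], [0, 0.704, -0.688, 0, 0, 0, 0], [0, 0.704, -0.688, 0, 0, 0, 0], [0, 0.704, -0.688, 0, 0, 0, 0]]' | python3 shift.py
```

```text
refused: ROWS must be rows with the three-number parts in brackets of their own. Nothing was moved.
```

Wrong form. The message asks for rows with the three-number parts in brackets of their own, so I'll send the same numbers that way.

```bash
echo '[[0, [0.704, -0.688, 0], [0, 0, 0]], [0, [0.704, -0.688, 0], [0, 0, 0]], [0, [0.704, -0.688, 0], [0, 0, 0]], [0, [0.704, -0.688, 0], [0, 0, 0]], [0, [0.704, -0.688, 0], [0, 0, 0]]]' | python3 shift.py; echo '[[0, [0.704, -0.688, 0], [0, 0, 0]], [0, [0.704, -0.688, 0], [0, 0, 0]], [0, [0.704, -0.688, 0], [0, 0, 0]], [0, [0.704, -0.688, 0], [0, 0, 0]], [0, [0.704, -0.688, 0], [0, 0, 0]]]' | python3 shift.py; echo '[[0, [0.704, -0.688, 0], [0, 0, 0]], [0, [0.704, -0.688, 0], [0, 0, 0]], [0, [0.704, -0.688, 0], [0, 0, 0]], [0, [0.704, -0.688, 0], [0, 0, 0]], [0, [0, 0, 0], [0, 0, 0]]]' | python3 shift.py; echo '[[0, [0, 0, 0], [0, 0, -0.0592]], [0, [0, 0, 0], [0, 0, -0.0592]], [0, [0, 0, 0], [0, 0, -0.0592]], [0, [0, 0, 0], [0, 0, -0.0592]], [0, [0, 0, 0], [0, 0, -0.0592]]]' | python3 shift.py; echo '[[0, [0, 0, 0], [0, 0, -0.0592]], [0, [0, 0, 0], [0, 0, 0]], [0, [0, 0, 0], [0, 0, 0]]]' | python3 shift.py; cat > g.py <<'E'
import sys
from h import *
s=manip.state();q=s['tool_rot'];M=R.from_quat([*q[1:],q[0]]).as_matrix()
t=np.array([float(v) for v in sys.argv[1:4]]);np.set_printoptions(precision=4,suppress=True)
print("yaw",np.arctan2(M[1,0],M[0,0]),"zaxis",M[:,2],"tool delta",M.T@(t-s['tool_pos']),"t",s['time'],"F",s['contact_force'],s['joint_pos'])
E
python3 g.py .5696 .2300 .17
```

```text
time: 0.82
tool_pos: [0.3674, -0.2839, 0.2499]
tool_rot: [0.0, 0.978, 0.207, 0.0]
contact_force: [0.3, 0.0, 0.5]
gripper_width: -0.004
grasp_force: 0.0
time: 1.45
tool_pos: [0.4816, 0.0019, 0.2501]
tool_rot: [0.0, 0.978, 0.207, 0.0]
contact_force: [1.3, 0.1, 1.3]
gripper_width: 0.001
grasp_force: 0.0
time: 2.08
tool_pos: [0.5727, 0.2317, 0.2487]
tool_rot: [-0.0, 0.978, 0.209, -0.001]
contact_force: [-0.0, -1.1, -0.7]
gripper_width: 0.0
grasp_force: 0.0
time: 2.7
tool_pos: [0.5723, 0.2273, 0.2499]
tool_rot: [0.0, 0.78, 0.626, -0.0]
contact_force: [-0.5, 0.4, -0.9]
gripper_width: 0.001
grasp_force: 0.0
time: 3.08
tool_pos: [0.5725, 0.2278, 0.25]
tool_rot: [0.0, 0.722, 0.692, -0.0]
contact_force: [-0.7, 0.7, -0.9]
gripper_width: 0.0
grasp_force: 0.0
yaw 1.5296589596802963 zaxis [-0.0001 -0.0002 -1.    ] tool delta [ 0.0021 -0.0029  0.08  ] t 3.075 F [-0.6892  0.7342 -0.856 ] [ 0.2581  0.0321  1.6342 -0.0002  1.4755  0.2993]
```

In the tool's units: 0.04 m is 0.64, -0.003 m is -0.048.

```bash
echo '[[0, [0.032, -0.048, 0.64], [0, 0, 0]], [0, [0, 0, 0.64], [0, 0, 0]], [0, [0, 0, 0], [0, 0, 0]]]' | python3 shift.py; echo '[[0, [0, 0, 0.096], [0, 0, 0]], [0, [0, 0, 0.096], [0, 0, 0]], [0, [0, 0, 0.032], [0, 0, 0]], [0, [0, 0, 0], [0, 0, 0]]]' | python3 shift.py; echo '[[0, [0, 0, 0.048], [0, 0, 0]], [0, [0, 0, 0.048], [0, 0, 0]], [0, [0, 0, 0], [0, 0, 0]]]' | python3 shift.py;  echo '[[0, [0, 0, 0.016], [0, 0, 0]], [0, [0, 0, 0], [0, 0, 0]]]' | python3 shift.py
```

```text
time: 3.45
tool_pos: [0.567, 0.2296, 0.1657]
tool_rot: [-0.002, 0.721, 0.693, -0.004]
contact_force: [0.1, -0.5, -1.1]
gripper_width: 0.0
grasp_force: 0.0
time: 3.95
tool_pos: [0.5701, 0.2306, 0.1568]
tool_rot: [0.0, 0.72, 0.693, 0.001]
contact_force: [0.3, -0.4, -0.2]
gripper_width: 0.001
grasp_force: 0.0
time: 4.32
tool_pos: [0.5701, 0.2306, 0.1508]
tool_rot: [0.0, 0.72, 0.694, 0.001]
contact_force: [-1.2, -0.1, 4.9]
gripper_width: 0.0
grasp_force: 2.7
time: 4.58
tool_pos: [0.5701, 0.2306, 0.15]
tool_rot: [0.0, 0.72, 0.694, 0.001]
contact_force: [-1.1, -1.0, 5.6]
gripper_width: 0.0
grasp_force: 2.9
```

In the tool's units: 0.002 m is 0.032.

```bash
for i in 1 ; do echo '[[0, [0, 0, 0.032], [0, 0, 0]], [0, [0, 0, 0], [0, 0, 0]]]' | python3 shift.py|sed -n 2,4p; done; echo '[[0, [0, 0, 0.016], [0, 0, 0]], [0, [0, 0, 0], [0, 0, 0]]]' | python3 shift.py|sed -n 2,4p;echo '[[0, [0, 0, 0.016], [0, 0, 0]], [0, [0, 0, 0], [0, 0, 0]]]' | python3 shift.py|sed -n 2,4p
```

```text
tool_pos: [0.5702, 0.2306, 0.1487]
tool_rot: [0.0, 0.72, 0.694, 0.0]
contact_force: [-3.3, -2.2, 9.0]
tool_pos: [0.5702, 0.2306, 0.1487]
tool_rot: [0.0, 0.72, 0.694, 0.0]
contact_force: [-6.0, -1.3, 12.3]
tool_pos: [0.5703, 0.2307, 0.1487]
tool_rot: [0.0, 0.72, 0.694, 0.0]
contact_force: [-7.9, -2.2, 16.8]
```

In the tool's units: -0.05 m is -0.8, -0.03 m is -0.48.

```bash
echo '[[0, [0, 0, -0.32], [0, 0, 0]], [0, [0, 0, -0.8], [0, 0, 0]], [0, [0, 0, -0.48], [0, 0, 0]], [0.6, [0, 0, 0], [0, 0, 0]]]' | python3 shift.py|sed -n 2,4p; echo '[[0.6, [-0.784, 0.112, 0], [0, 0, 0]], [0.6, [-0.784, 0.112, 0], [0, 0, 0]], [0.6, [-0.768, 0.112, 0], [0, 0, 0]], [0.6, [0, 0, 0], [0, 0, 0]], [0.6, [0, 0, 0], [0, 0, 0]]]' | python3 shift.py; python3 g.py .585 .0836 .081
```

```text
tool_pos: [0.5711, 0.2309, 0.2485]
tool_rot: [0.001, 0.72, 0.694, 0.003]
contact_force: [0.3, -0.3, -0.1]
time: 6.45
tool_pos: [0.5844, 0.084, 0.2433]
tool_rot: [-0.001, 0.721, 0.693, -0.001]
contact_force: [0.5, 0.2, 1.0]
gripper_width: 0.598
grasp_force: 0.0
yaw 1.5324181287074037 zaxis [-0.0026  0.0005 -1.    ] tool delta [-0.0005  0.001   0.1623] t 6.45 F [0.5352 0.2033 0.9836] [ 0.0165 -0.0231  1.7007  0.0006  1.4666  0.0548]
```

In the tool's units: 0.05 m is 0.8, 0.04 m is 0.64.

```bash
echo '[[0.6, [0, 0.016, 0.8], [0, 0, 0]], [0.6, [0, 0, 0.8], [0, 0, 0]], [0.6, [0, 0, 0.64], [0, 0, 0]], [0.6, [0, 0, 0.352], [0, 0, 0]], [0.6, [0, 0, 0], [0, 0, 0]]]' | python3 shift.py; echo '[[0.6, [0, 0, 0], [0, 0, 0]], [0, [0, 0, 0], [0, 0, 0]], [0, [0, 0, 0], [0, 0, 0]], [0, [0, 0, 0], [0, 0, 0]], [0, [0, 0, 0], [0, 0, 0]]]' | python3 shift.py; echo '[[0, [0, 0, 0], [0, 0, 0]], [0, [0, 0, 0], [0, 0, 0]]]' | python3 shift.py; python3 g.py .585 .0836 .081
```

```text
time: 7.08
tool_pos: [0.5837, 0.0851, 0.0798]
tool_rot: [-0.002, 0.72, 0.694, -0.002]
contact_force: [-0.4, -0.2, 1.0]
gripper_width: 0.6
grasp_force: 0.0
time: 7.7
tool_pos: [0.5846, 0.084, 0.0846]
tool_rot: [-0.002, 0.72, 0.694, -0.002]
contact_force: [-11.5, 0.3, 10.3]
gripper_width: 0.16
grasp_force: 60.8
time: 7.95
tool_pos: [0.5846, 0.084, 0.0846]
tool_rot: [-0.002, 0.72, 0.694, -0.001]
contact_force: [-10.5, 0.3, 11.0]
gripper_width: 0.155
grasp_force: 60.8
yaw 1.5329486497858151 zaxis [-0.0044  0.0003 -1.    ] tool delta [-0.0004  0.0004  0.0036] t 7.95 F [-10.4753   0.319   10.9761] [0.0166 0.1324 1.8187 0.0003 1.1948 0.0543]
```

In the tool's units: -0.01 m is -0.16, -0.008 m is -0.128.

```bash
echo '[[0, [0, -0.16, 0], [0, 0, 0]], [0, [0, -0.16, 0], [0, 0, 0]], [0, [0, -0.16, 0], [0, 0, 0]], [0, [0, -0.16, 0], [0, 0, 0]], [0, [0, -0.128, 0], [0, 0, 0]]]' | python3 shift.py; echo '[[0, [0, 0, 0], [0, 0, 0]], [0, [0, 0, 0], [0, 0, 0]]]' | python3 shift.py; python3 - <<'E'
from h import *
crop("top",195,275,150,210,10,"pics/t2.png"); crop("scene",190,280,185,250,8.5,"pics/s2.png")
E
```

```text
time: 8.57
tool_pos: [0.5406, 0.0857, 0.0847]
tool_rot: [0.003, 0.721, 0.693, 0.003]
contact_force: [10.5, 1.1, -3.8]
gripper_width: 0.156
grasp_force: 59.0
time: 8.82
tool_pos: [0.5405, 0.0857, 0.0847]
tool_rot: [0.002, 0.721, 0.693, 0.003]
contact_force: [8.8, 1.0, -1.9]
gripper_width: 0.158
grasp_force: 59.2
```

View pics/t2.png

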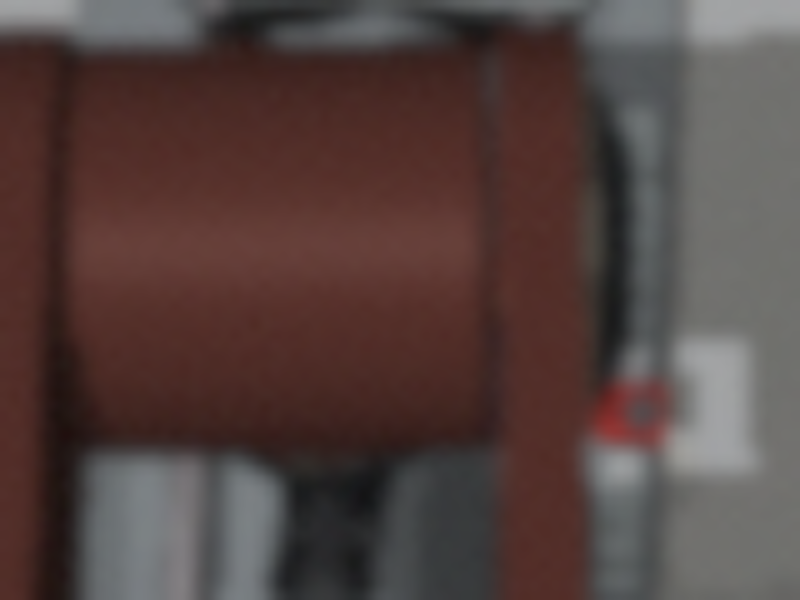

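View pics/s2.png

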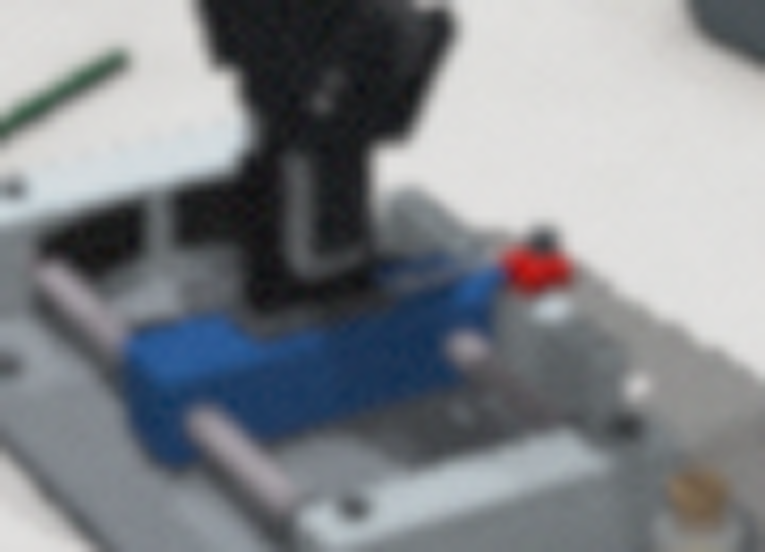

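The top view shows the pointer undisturbed at (635,412) with the line hidden under the wrist. The scene crop shows the jaw's line end at about (490,272), just short of the red tip at (503,265). I'll compute the pointer setting from centroids in the unobstructed pictures.

```bash
python3 - <<'E'
from h import *
T=lambda u,v:np.array([150+(u+.5)/5-.5,130+(v+.5)/5-.5])
S1=lambda u,v:np.array([140+(u+.5)/5.5-.5,180+(v+.5)/5.5-.5]); S2=lambda u,v:np.array([190+(u+.5)/8.5-.5,185+(v+.5)/8.5-.5])
ctr=np.array([.55049,.08491]);yaw=-.038;ex=np.array([np.cos(yaw),np.sin(yaw)]);ey=np.array([-ex[1],ex[0]])
loc=lambda P:np.round([(P[:2]-ctr)@ex,(P[:2]-ctr)@ey],4)
def cen(im,box,f):
    u0,u1,v0,v1=box;w=f(im[v0:v1,u0:u1].astype(float)).clip(0);v,u=np.mgrid[v0:v1,u0:u1];return (w*u).sum()/w.sum(),(w*v).sum()/w.sum()
red=lambda c:c[...,2]-c[...,:2].max(-1)-30
t=cv2.imread("pics/t1.png");s=cv2.imread("pics/s1.png");s2=cv2.imread("pics/s2.png")
p=cen(t,(505,580,270,340),red);print("top red",p,loc(atz("top",T(*p),.046)))
for u0 in(458,475,490):
    p=cen(t,(u0,u0+14,180,228),lambda c:c[...,2]-90);print("top line",p,loc(atz("top",T(*p),.046)))
p=cen(t,(310,355,160,240),lambda c:c[...,0]-c[...,2]-30);print("top jaw blue",p,loc(atz("top",T(*p),.046)))
for n,i,bx,F in(("s1",s,(590,660,170,230),S1),("s2",s2,(495,590,220,310),S2)):
    p=cen(i,bx,red);print(n,"red",p,F(*p),loc(atz("scene",F(*p),.046)))
# same jaw corner (blue, -x +y upper corner) before/after in scene
for n,F,p in(("s1",S1,(317,222)),("s2",S2,(128,342))): print(n,"corner",loc(atz("scene",F(*p),.046)))
# annotate: predicted line positions for travels on live scene view
E
python3 - <<'E'
import cv2
a=cv2.imread("pics/s1.png")[130:260,440:680];b=cv2.imread("pics/s2.png")[220:330,360:600]
a=cv2.resize(a,(720,390),interpolation=3)[:300];b=cv2.resize(b,(720,330),interpolation=3)[:300]
import numpy as np
o=np.vstack([a,b]).astype(float);o[300:]*=1.6
cv2.imwrite("pics/cmp.png",o.clip(0,255).astype('uint8'))
E
```

```text
top red (np.float64(534.8225661226787), np.float64(307.79651097355094)) [-0.0172 -0.0668]
top line (np.float64(466.5852059925094), np.float64(202.2125468164794)) [ 0.0351 -0.0296]
top line (np.float64(481.4488294314381), np.float64(202.54849498327758)) [ 0.0353 -0.0372]
top line (np.float64(495.5565280816922), np.float64(202.91903719912472)) [ 0.0354 -0.0444]
top jaw blue (np.float64(332.304756622324), np.float64(197.47300525133969)) [0.0344 0.0388]
s1 red (np.float64(620.8254405581895), np.float64(201.62205921817693)) [252.46826192 216.24946531] [-0.0229 -0.0675]
s2 red (np.float64(535.7348431150175), np.float64(268.7639400812778)) [252.58645213 216.1781106 ] [-0.0227 -0.068 ]
s1 corner [0.0285 0.0583]
s2 corner [-0.0025  0.0534]
```

View pics/cmp.png

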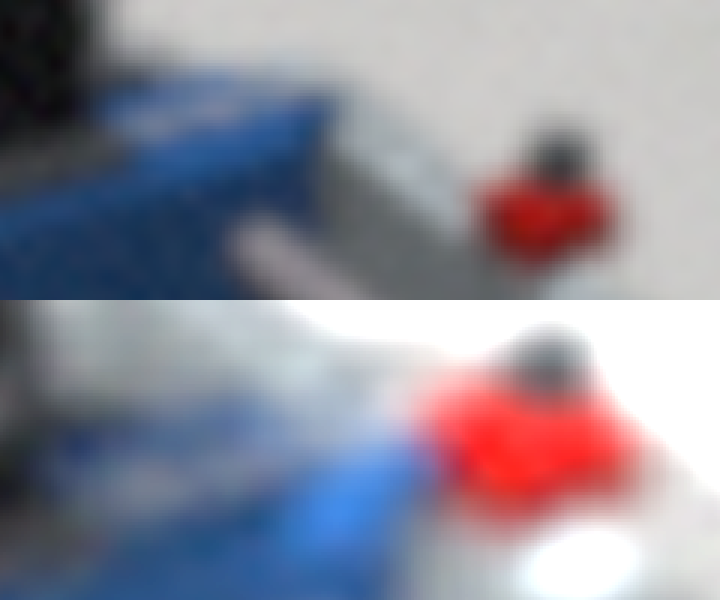

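```bash
cat > ov.py <<'E'
from h import *
ctr=np.array([.55049,.08491]);yaw=-.038;ex=np.array([np.cos(yaw),np.sin(yaw)]);ey=np.array([-ex[1],ex[0]])
W=lambda x,y,z:np.array([*(ctr+x*ex+y*ey),z])
def draw(im,F,q,col):
    x=.0353-q
    def ln(a,b):
        P=F(proj("scene",[W(*a),W(*b)]));cv2.line(im,*[tuple(int(v) for v in p) for p in P],col,1)
    c=[(x-.015,.054),(x+.015,.054),(x+.015,-.054),(x-.015,-.054)]
    for i in range(4): ln((*c[i],.046),(*c[(i+1)%4],.046))
    ln((x-.015,.054,.046),(x-.015,.054,.02)); ln((x,-.025,.046),(x,-.06,.046))
E
python3 - <<'E'
from ov import *
a=cv2.imread("pics/s1.png")[60:340,240:680];b=cv2.imread("pics/s2.png")
a=cv2.resize(a,None,fx=8.5/5.5,fy=8.5/5.5)
draw(a,lambda p:((p-[140,180]+.5)*5.5-[240,60])*8.5/5.5,0,(0,255,255))
draw(b,lambda p:(p-[190,185]+.5)*8.5,.044,(0,255,255)); b=b[180:490]
a=a[130:420,:600];b=b[:300,:600]
cv2.imwrite("pics/ov.png",np.vstack([a,b]))
E
```

```text
(no output)
```

View pics/ov.png

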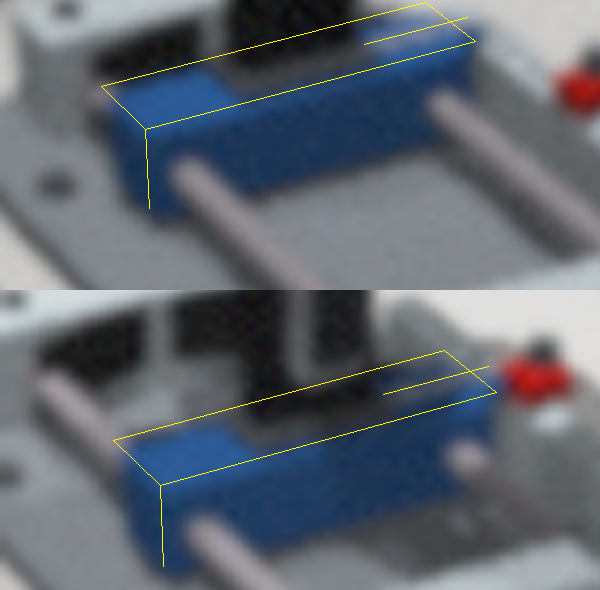

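The overlay at 0.044 travel matches the jaw as well as the shut-position overlay does, so nothing slipped. The pointer is at about 0.052, so I pull 8 mm more.

In the tool's units: -0.004 m is -0.064.

```bash
echo '[[0, [0, -0.064, 0], [0, 0, 0]], [0, [0, -0.064, 0], [0, 0, 0]], [0, [0, 0, 0], [0, 0, 0]], [0, [0, 0, 0], [0, 0, 0]]]' | python3 shift.py; python3 - <<'E'
from ov import *
r0=np.array([.5846,.0840]);print("travel",-(manip.state()['tool_pos'][:2]-r0)@ex)
im=camrig.grab_frame("scene");f=lambda c0,c1,r0,r1:cv2.resize(im[r0:r1,c0:c1,::-1],None,fx=8.5,fy=8.5,interpolation=3)
a=f(190,280,185,250);w=(a[220:310,495:590].astype(float));w=(w[...,2]-w[...,:2].max(-1)-30).clip(0);v,u=np.mgrid[220:310,495:590]
print("red",(w*u).sum()/w.sum(),(w*v).sum()/w.sum())
g=cv2.resize(a[200:330,340:600],(780,390),interpolation=3).astype(float)*1.5
cv2.imwrite("pics/s3.png",g.clip(0,255))
E
```

```text
time: 9.43
tool_pos: [0.5328, 0.0859, 0.0846]
tool_rot: [0.002, 0.721, 0.693, 0.003]
contact_force: [10.0, 1.2, -2.0]
gripper_width: 0.162
grasp_force: 59.4
travel 0.05188450259600885
red 537.5365167047325 268.1801535029479[ WARN:0@1.435] global loadsave.cpp:1063 imwrite_ Unsupported depth image for selected encoder is fallbacked to CV_8U.
```

View pics/s3.png

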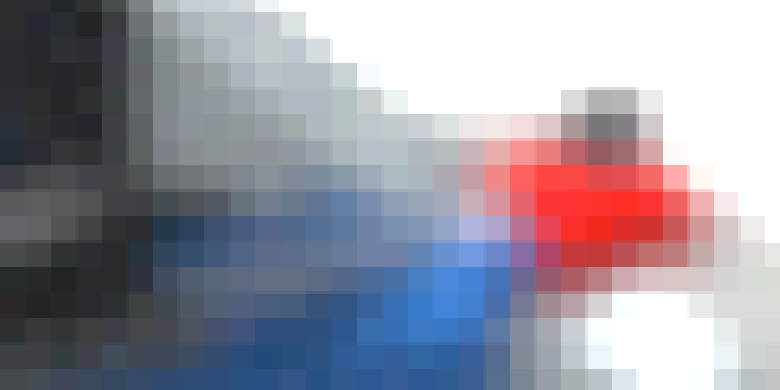

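The line, running from (240,280) to (480,215), meets the middle of the red tip at about (515,200). The pointer hasn't moved and the grip holds at 59 N, so I'm handing in.

```bash
python3 -c "
from plant import manip, camrig, job
print(job.job_done())"
```

```text
the job is handed in; nothing more can be done
None
```

I pressed the nozzle cap down to its stop and let it back up, then pulled the blue jaw out about 52 mm, level with the red pointer by camera estimate. The gripper was still holding it there by the handle when I handed the job in at about 9.5 s; no verdict came back.

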